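# Run along the washer box and flip its five lids shut

## Robot

A 6-joint arm with a two-finger parallel gripper is mounted at the origin on the work surface. World frame = base frame: x ahead of the robot, y to its left, z up, the work surface at z = 0. Lengths are in m, angles in rad, forces in N, time in s.
With the tool pointing down it reaches from about 0.3 to 0.825 m from the base axis. Payload 5.4 kg.
Tool frame: the origin (TCP) lies at the very end of the fingers, on their centre line; the grasp point (between the pads) lies 19 mm behind it; z points along the fingers, y is the line along which they close (so a half turn about z gives the same grasp; the last joint's range is limited). The gripper opens to 92 mm and grips with 3 to 60 N. Pads are 20 mm wide; open, the fingers measure 128 mm over their backs; the gripper's body (75 mm by 189 mm) begins 69 mm behind the grasp point.
Start: joints at [0.897, 0.158, 1.597, -0, 1.386, -0.21], TCP at [0.257, 0.514, 0.215] pointing down, gripper open.
Joint ranges: [-2.91, 2.91], [-0.94, 2.29], [0.18, 2.7], [-1.29, 4.43], [0.17, 2.64], [-3, 3]. Speed limits (rad/s): [2.57, 2.57, 3.14, 3.14, 3.14, 3.14].

## Interface

Orientations are given as a rotation vector (axis times angle).
In Python, from workcell import bot gives the robot as it stands. Calls block until the motion is done:
- bot.goto(position, orientation): joint-space move of the TCP to a pose.
- bot.line_to(position, rot=None, max_speed=0.15): straight line of the TCP; rot=None keeps the orientation; max_speed is the mean speed in m/s.
- bot.set_joints(angles): joint-space move.
- bot.set_gripper(opening, newtons=None): opening from 0.0 (shut) to 1.0 (fully open); newtons is the grip in N (None keeps the last); returns when the fingers have stopped.
- bot.hold(seconds).
- bot.inverse_kinematics(position, orientation): joint angles nearest the present ones, or None.
- bot.read_camera(name): name is "scene" or "top"; returns a dict with "pixels" (400x640x3 uint8, blue, green, red), "fx", "fy", "cx", "cy" (pixels), "R" (3x3) and "t" (3): a world point X has camera coordinates R X + t. Camera axes: x right, y down, z forward; pixel columns grow to the right and rows downward; lengths in m; the calibration is good to about 2 mm. A picture is of the moment at which its call begins. There is no depth.
A pose or a line that the arm cannot do raises bot.MotionError and nothing moves.
- bot.job_done(): hands the job in; it is judged then, once.
Readings, each from a call of its own:
- bot.current_clock(): time.
- bot.current_joints(): joint angles.
- bot.current_joint_vel(): joint speeds.
- bot.current_effort(): joint torques, N m.
- bot.current_ee_pos(): TCP position.
- bot.current_tool_rot(): TCP orientation.
- bot.current_contact_force(): force on the tool from outside, world axes, zero at the start.
- bot.current_ft_torque(): the same for the moment, N m.
- bot.current_opening(): opening from 0.0 (shut) to 1.0 (fully open).
- bot.current_grip_force(): force on a finger pad.
Only numpy, scipy, OpenCV 4.12 (cv2) and the standard library are available. Lean on these libraries where they do the work, as an engineer would, in place of code of your own. Each camera call takes 0.05 s, during which the arm holds its last target. There are 200 camera calls.

## Task

The five flip lids of the clear washer box have been left standing open. Run your fingertips lightly along the row in a single low stroke, starting at the hinge end so that each lid in turn is tipped over and falls shut, and do not lift your hand away until the last one is down; then take the hand clear. Do not pick up the box or shove it along, and leave everything else on the tray where it is.

Things in the scene. Friction and masses are not known exactly. Their poses are not given: they have to be found in the camera images.
- washer_box: Clear plastic box of spare tap washers, loose on the tray, 0.66 kg: 52 mm (its x) by 214 mm (its y), 37 mm high, 40 mm over the shut lids. Five compartments in a row along its y, 42 mm apart, each with a milky white flip lid hinged crosswise (along the box's x) at its -y edge, so the lids stand up like a row of cards. Origin: centre of the underside, z up. A sideways push of about 4 N slides it.
- lid1 (a joint): Angle of lid 1 (rad), at the -y end of the row: 0 is shut (lying level, its free edge towards the box's +y), 1.57 standing upright, 2.05 the stop, leaning back towards -y; starts at 1.2 to 2.0 and stays there if untouched. Pushed towards +y with a small fraction of a newton it tips over; below about 0.8 it falls shut by itself. 48 mm wide, 38 mm from hinge to free edge, 2 mm thick.
- lid1_hinge (a point): Middle of lid 1's hinge line, on the middle line of the box; with the lid shut it lies on the lid's upper face, 39.5 mm above the box's underside (as the lid stands up it shifts by about 3 mm, down and towards -y).
- lid2 (a joint): Angle of lid 2 (rad), counted from the -y end: 0 is shut (lying level, its free edge towards the box's +y), 1.57 standing upright, 2.05 the stop, leaning back towards -y; starts at 1.2 to 2.0 and stays there if untouched. Pushed towards +y with a small fraction of a newton it tips over; below about 0.8 it falls shut by itself. 48 mm wide, 38 mm from hinge to free edge, 2 mm thick.
- lid2_hinge (a point): Middle of lid 2's hinge line, on the middle line of the box; with the lid shut it lies on the lid's upper face, 39.5 mm above the box's underside (as the lid stands up it shifts by about 3 mm, down and towards -y).
- lid3 (a joint): Angle of lid 3 (rad), counted from the -y end: 0 is shut (lying level, its free edge towards the box's +y), 1.57 standing upright, 2.05 the stop, leaning back towards -y; starts at 1.2 to 2.0 and stays there if untouched. Pushed towards +y with a small fraction of a newton it tips over; below about 0.8 it falls shut by itself. 48 mm wide, 38 mm from hinge to free edge, 2 mm thick.
- lid3_hinge (a point): Middle of lid 3's hinge line, on the middle line of the box; with the lid shut it lies on the lid's upper face, 39.5 mm above the box's underside (as the lid stands up it shifts by about 3 mm, down and towards -y).
- lid4 (a joint): Angle of lid 4 (rad), counted from the -y end: 0 is shut (lying level, its free edge towards the box's +y), 1.57 standing upright, 2.05 the stop, leaning back towards -y; starts at 1.2 to 2.0 and stays there if untouched. Pushed towards +y with a small fraction of a newton it tips over; below about 0.8 it falls shut by itself. 48 mm wide, 38 mm from hinge to free edge, 2 mm thick.
- lid4_hinge (a point): Middle of lid 4's hinge line, on the middle line of the box; with the lid shut it lies on the lid's upper face, 39.5 mm above the box's underside (as the lid stands up it shifts by about 3 mm, down and towards -y).
- lid5 (a joint): Angle of lid 5 (rad), at the +y end of the row: 0 is shut (lying level, its free edge towards the box's +y), 1.57 standing upright, 2.05 the stop, leaning back towards -y; starts at 1.2 to 2.0 and stays there if untouched. Pushed towards +y with a small fraction of a newton it tips over; below about 0.8 it falls shut by itself. 48 mm wide, 38 mm from hinge to free edge, 2 mm thick.
- lid5_hinge (a point): Middle of lid 5's hinge line, on the middle line of the box; with the lid shut it lies on the lid's upper face, 39.5 mm above the box's underside (as the lid stands up it shifts by about 3 mm, down and towards -y).
- basin: Bystander: empty round blue plastic basin, 268 mm across, 100 mm high; loose on the tray; origin at its underside. To be left alone.
- tile_brush: Bystander: grey nylon tile brush, 50 x 150 mm, 77 mm high with its bow handle, long way along its y; loose on the tray; origin at its underside. To be left alone.
- spray_bottle: Bystander: capped green spray bottle standing up, 76 mm across, 236 mm high; loose on the tray; origin at its underside. To be left alone.
- plunger: Bystander: black rubber plunger cup 120 mm across with an upright steel handle, 250 mm high; loose on the tray; origin at its underside. To be left alone.
- sink_stopper: Bystander: black rubber sink stopper, 48 mm across, 20 mm high, with a small wire ring; loose on the tray; origin at its underside. To be left alone.
- angle_valve: Bystander: spare chromed angle valve lying down, about 73 x 34 mm, 24 mm high; loose on the tray; origin at its underside. To be left alone.
- spanner: Bystander: double open-ended steel spanner lying flat, 212 x 28 mm, 8 mm high; loose on the tray; origin at its underside. To be left alone.
Not all that is in view belongs to the job. Leave any turquoise look-alike of the washer_box alone.

How it is judged:
At the end, for the whole second after the job is handed in: All five lids are shut (each within 0.05 rad of level), the washer box stands flat on the tray within 30 mm of where it was, at rest, and every other thing is within 25 mm of where it was (value of joint each of lid1, lid2, lid3, lid4, lid5 below 0.05 rad and distance of washer_box from where it was at the start of the episode below 0.03 m and height (world z) of washer_box below 0.01 m and angle between washer_box's own z axis and vertical below 0.1 rad and linear speed of washer_box below 0.01 m/s and distance of each of basin, tile_brush, spray_bottle, plunger, sink_stopper, angle_valve, spanner from where it was at the start of the episode below 0.025 m); the robot touches nothing.
It fails at once if the fingers press the box or its lids harder than 25 N (contact force between the fingers and washer_box above 25 N).
It fails at once if the stroke is broken off: the hand rises more than about 6 cm above the box when some lids are shut and some still stand open (value of joint any of lid1, lid2, lid3, lid4, lid5 below 0.1 rad and value of joint any of lid1, lid2, lid3, lid4, lid5 above 1 rad and z of the grasp point in the frame of washer_box above 0.12 m).
It fails at once if a lid is skipped: one is shut while the lid before it in the stroke still stands open ((value of joint lid2 below 0.1 rad and value of joint lid1 above 1 rad) or (value of joint lid3 below 0.1 rad and value of joint lid2 above 1 rad) or (value of joint lid4 below 0.1 rad and value of joint lid3 above 1 rad) or (value of joint lid5 below 0.1 rad and value of joint lid4 above 1 rad)).
It fails at once if the washer box is pushed over 30 mm away, lifted or tipped (distance of washer_box from where it was at the start of the episode above 0.03 m or height (world z) of washer_box above 0.015 m or angle between washer_box's own z axis and vertical above 0.15 rad).
It fails at once if any other thing on the tray is moved over 25 mm or tipped (distance of any of basin, tile_brush, spray_bottle, plunger, sink_stopper, angle_valve, spanner from where it was at the start of the episode above 0.025 m or angle between any of basin, tile_brush, spray_bottle, plunger, sink_stopper, angle_valve, spanner's own z axis and vertical above 0.3 rad).
It also fails if it takes over 34 s, if anything falls off the work surface, if the arm or the gripper's body presses on something with over 40 N, if the wrist force passes 120 N, or if a joint passes its speed limit or range.

## Working session

There is one attempt and no reset: what is moved stays moved. The work goes in short steps, each a Python script; the robot and the scene stay as the last script left them, time stands still between calls to the robot, and variables do not carry over. Pictures are saved under pics/ and viewed, at most 10 in all, crops included, and the job is handed in when it is done.

```bash
mkdir -p pics; python3 - <<'E'
from workcell import bot
import cv2
for n in("scene","top"):
    c=bot.read_camera(n); cv2.imwrite(f"pics/{n}0.png",c["pixels"]); print(n,c["fx"],c["cx"],c["cy"],c["R"],c["t"])
print(bot.current_tool_rot())
E
```

```text
scene 444.24858881845637 324.96955644973855 197.10736659772593 [[-0.60210085  0.79841372 -0.00317945]
 [ 0.59715379  0.44767597 -0.66557763]
 [-0.52998294 -0.40264348 -0.74632186]] [ 0.26532541 -0.24490006  1.45905807]
top 404.51025775206455 313.9066301465936 193.71638128249953 [[ 0.0216079  -0.99962193 -0.01700268]
 [-0.99452955 -0.01975319 -0.10257084]
 [ 0.10219621  0.01912601 -0.99458038]] [0.013531   0.46548049 1.32206945]
[-7.21813764e-01 -3.05681252e+00  2.34668636e-03]
```

View pics/top0.png

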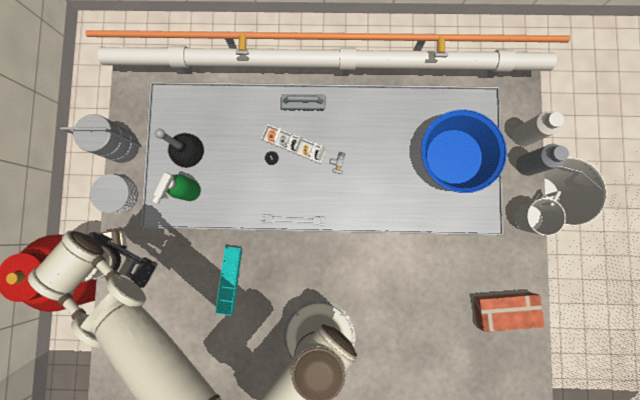

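View pics/scene0.png

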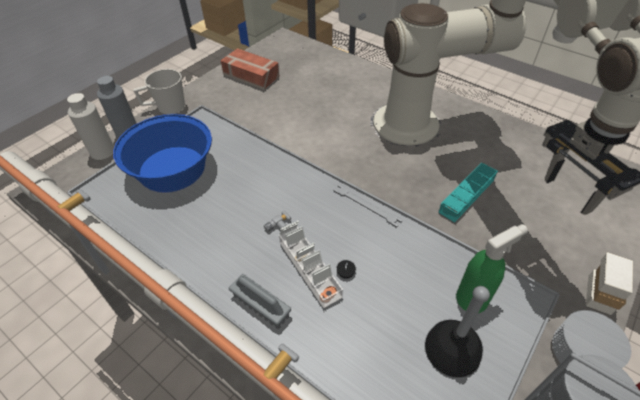

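The top view shows the box running from about (265,135) to (322,155). The stopper is at (271,157) and the valve at (338,160). I'll enlarge both views of the box.

```bash
python3 - <<'E'
import cv2,numpy as np
a=cv2.imread("pics/top0.png")[115:175,255:355]
b=cv2.imread("pics/scene0.png")[205:315,260:370]
cv2.imwrite("pics/topc.png",cv2.resize(a,None,fx=8,fy=8,interpolation=cv2.INTER_CUBIC))
cv2.imwrite("pics/scenec.png",cv2.resize(b,(594,594),interpolation=cv2.INTER_CUBIC))
E
```

```text
(no output)
```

View pics/topc.png

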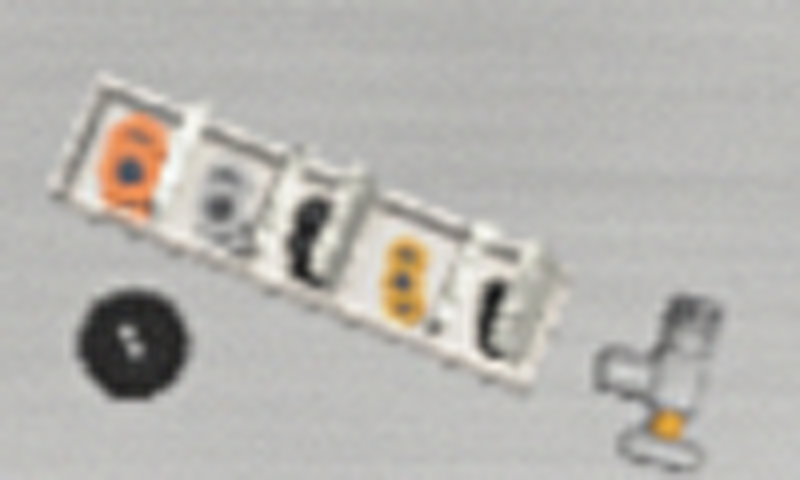

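View pics/scenec.png

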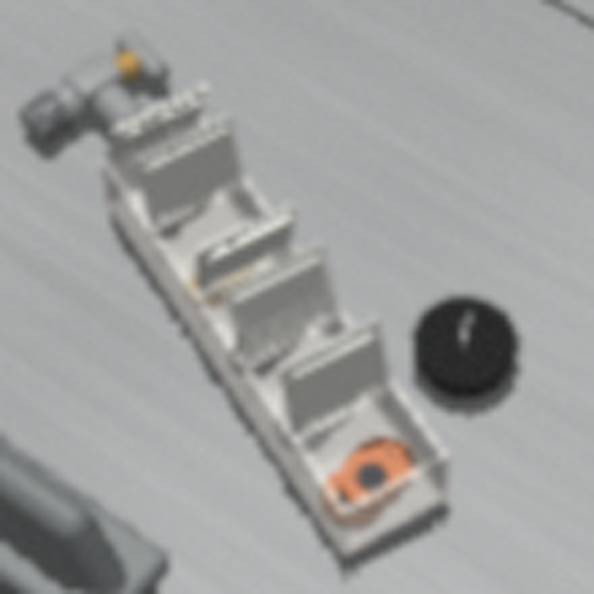

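Crop pixels show the orange compartment at the left end. Its lid is hinged on the inner side, so the box's -y end is the valve end, at about (550,330) in the top crop. Next I'll turn the corners into a pose.

```bash
cat >h.py <<'E'
import numpy as np
from workcell import bot
def ray(c,u,v,z):
    d=c["R"].T@np.array([(u-c["cx"])/c["fx"],(v-c["cy"])/c["fy"],1]); o=-c["R"].T@c["t"]
    return o+d*(z-o[2])/d[2]
E
python3 - <<'E'
from h import *
c=bot.read_camera("top"); s=bot.read_camera("scene")
T=lambda x,y,z:ray(c,255+x/8,115+y/8,z).round(4)
S=lambda x,y,z:ray(s,260+x/5.4,205+y/5.4,z).round(4)
print("top",[T(*p,.037) for p in((100,78),(54,188),(566,280),(535,380))])
print("scene rim",[S(*p,.037) for p in((447,460),(340,512),(106,165))])
print("scene base",[S(*p,0) for p in((447,510),(345,570))])
print("valve",T(660,380,.01),"stop",T(132,343,.02),"bottle",ray(c,185,187,.1),"plunger",ray(c,186,150,.03),ray(c,160,134,.25))
E
```

```text
top [array([0.6937, 0.1839, 0.037 ]), array([0.6462, 0.2017, 0.037 ]), array([ 0.6109, -0.0134,  0.037 ]), array([ 0.5685, -0.0013,  0.037 ])]
scene rim [array([0.6484, 0.2072, 0.037 ]), array([0.6946, 0.186 , 0.037 ]), array([ 0.6177, -0.0079,  0.037 ])]
scene base [array([0.6502, 0.2097, 0.    ]), array([0.6989, 0.1917, 0.    ])]
valve [ 0.5744 -0.0541  0.01  ] stop [0.5842 0.169  0.02  ] bottle [0.47054402 0.42971772 0.1       ] plunger [0.60394726 0.45712996 0.03      ] [0.60295035 0.45766968 0.25      ]
```

```bash
cat >>h.py <<'E'
from scipy.spatial.transform import Rotation as Ro
import cv2
a=np.array([.591,-.005]);b=np.array([.671,.195]); C=(a+b)/2; u=(b-a)/np.linalg.norm(b-a)
def P(y,z): return [*(C+u*y),z]
def rot(s): return Ro.from_matrix(np.column_stack([[s*u[0],s*u[1],0],[s*u[1],-s*u[0],0],[0,0,-1]])).as_rotvec()
E
python3 - <<'E'
from h import *
p=bot.current_ee_pos(); bot.set_gripper(0.0)
bot.line_to([p[0],p[1],.33],max_speed=.2)
Q={s:bot.inverse_kinematics(P(-.155,.2),rot(s)) for s in(1,-1)}
s=min((k for k in Q if Q[k] is not None),key=lambda k:abs(Q[k][5])); print(s,Q[s])
bot.goto(P(-.155,.2),rot(s)); bot.line_to(P(-.155,.052))
print(bot.current_ee_pos(),bot.current_contact_force(),bot.current_opening(),bot.current_clock())
c=bot.read_camera("scene")["pixels"][180:330,220:400]; cv2.imwrite("pics/s1.png",cv2.resize(c,None,fx=4,fy=4))
E
```

```text
1 [-0.29496565  0.17068054  1.61239923  0.          1.35851288  0.08554072]
[ 0.57438546 -0.04915767  0.05315752] [ 0.73242011 -0.22455394 -0.69001724] 0.00532946629106995 5.75
```

View pics/s1.png

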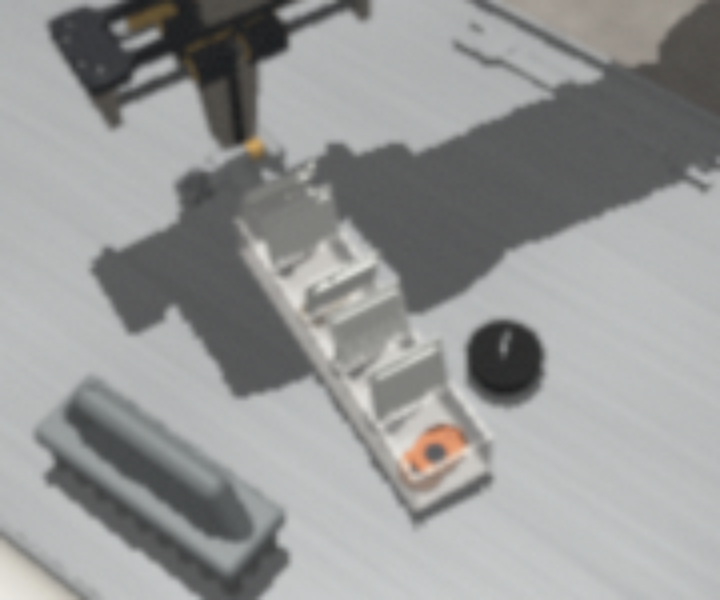

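The closed fingertips at (238,140) are just behind lid 1 and above the valve, and all the lids are still standing. I'll make the stroke now.

```bash
python3 - <<'E'
from h import *
for y in(-.06,.0,.06,.122):
    bot.line_to(P(y,.052),max_speed=.06); print(y,bot.current_contact_force().round(2) if hasattr(bot.current_contact_force(),'round') else bot.current_contact_force())
bot.hold(.5); print(bot.current_clock())
c=bot.read_camera("scene")["pixels"][180:330,220:400]; cv2.imwrite("pics/s2.png",cv2.resize(c,None,fx=4,fy=4))
E
```

```text
-0.06 [ 0.11 -0.   -0.09]
0.0 [0.3  0.07 0.37]
0.06 [ 0.15 -0.41 -0.08]
0.122 [-0.16 -0.16  0.93]
11.5167
```

View pics/s2.png

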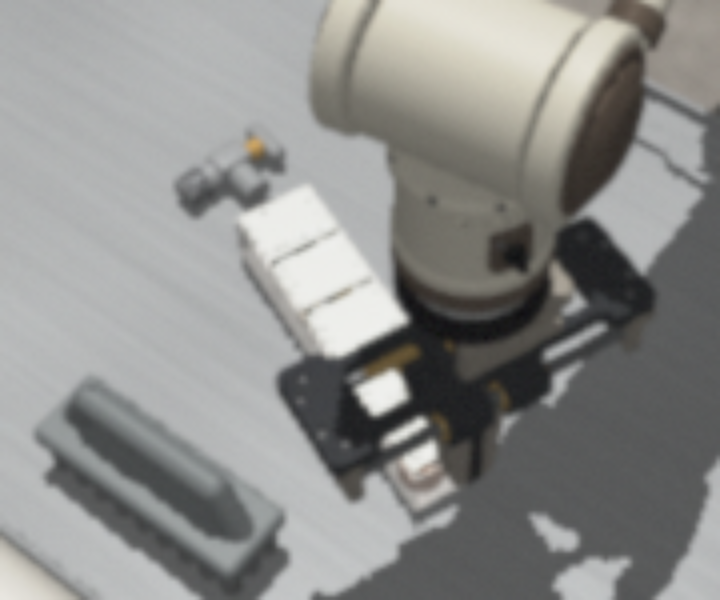

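Lids 1–4 are shut. Lid 5 is half hidden behind the hand near (420,470), and it may still be held by the finger. I'll carry on low past the end, then look again before lifting.

```bash
python3 - <<'E'
from h import *
bot.line_to(P(.165,.052),max_speed=.06); bot.hold(.5); print(bot.current_contact_force(),bot.current_clock())
c=bot.read_camera("scene")["pixels"][180:330,220:400]; cv2.imwrite("pics/s3.png",cv2.resize(c,None,fx=4,fy=4))
c=bot.read_camera("top")["pixels"][100:180,240:360]
E
```

```text
[ 0.65744146 -0.59154807 -0.69612916] 12.9333
```

View pics/s3.png

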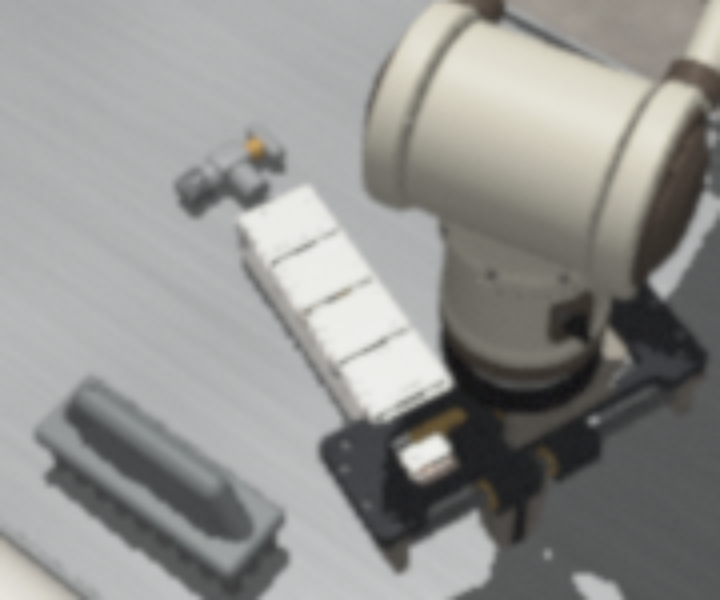

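Four lids are flat. Lid 5 shows white and level through the gripper gap at (425,455), with the fingertips past the box end. I'll lift clear and check.

```bash
python3 - <<'E'
from h import *
bot.line_to(P(.165,.32),max_speed=.15); p=P(.165,.32); bot.line_to([.40,.12,.32],max_speed=.2); print(bot.current_clock())
c=bot.read_camera("scene")["pixels"][170:320,220:400]; cv2.imwrite("pics/s4.png",cv2.resize(c,None,fx=4,fy=4))
E
```

```text
16.7083
```

View pics/s4.png

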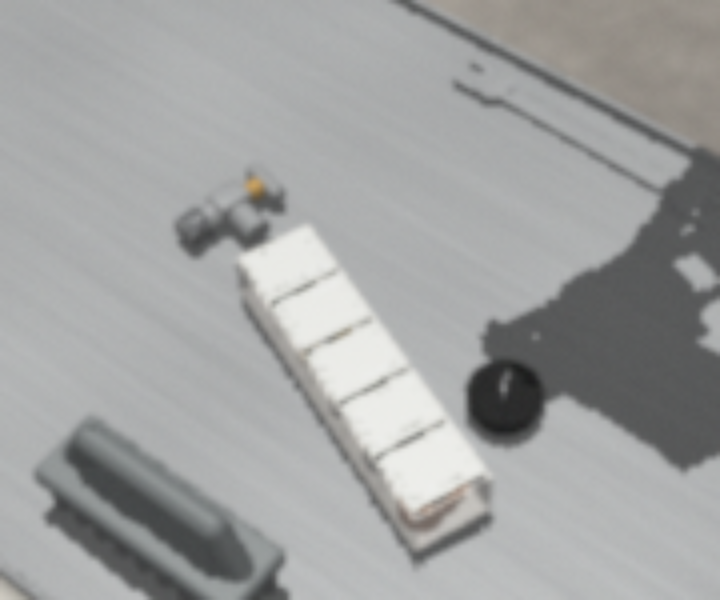

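The picture shows all five lids level, with the box end at (450,530) where it was and the stopper and valve unmoved.

```bash
python3 -c "
from workcell import bot
print(bot.job_done())"
```

```text
the job is handed in; nothing more can be done
None
```

I tipped all five lids shut in one low stroke from the hinge end, took the hand clear and handed the job in at about 17 s; the last picture shows the lids level and the box, stopper, valve and brush where they were, but the hand-in gave no verdict.

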